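# Pack a set of tested boards in the carrier tray

## Task

Pack one set of tested circuit boards in the black carrier tray: lift the large rectangular board with the finned heat sink level and straight up off the two locating pins of the test fixture, and put it, the larger of the two round boards, the square board that carries a transformer and the long narrow terminal board each flat in the pocket of its own shape. Set the boards down rather than dropping them, and leave the smaller round board and the bare square board where they lie.

Things in the scene. Friction and masses are not known exactly. Their poses are not given: they have to be found in the camera images.
- main_board: dark green board 90 x 58 x 3 mm (x, y, z), 0.11 kg; centred finned heat sink 40 (x) x 30 (y) mm, 24 mm high: grip it across y. Origin: centre of underside, z up. Starts 16 mm above the table on a fixed fixture (base 110 x 78 x 10 mm, parallel under it); its 6.6 mm holes at (36, 20), (-36, -20) mm sit on two 5 mm pins reaching 14 mm above its underside. Free once raised more than 14 mm.
- sensor_board: the larger round dark green circuit board 3 mm thick, 56 mm in diameter, about 0.04 kg, with an upright steel sensor can at its centre, 22 mm in diameter (its foot, the lowest 3 mm, 25 mm), top 23 mm above the board's underside. Origin: centre of the board's underside, z up; x any way round. It lies loose and flat on the table, at any yaw.
- power_board: square dark green circuit board 3 mm thick, 56 x 56 mm, about 0.08 kg, with a transformer block 32 x 32 mm at its centre, top 25 mm above the board's underside (dark steel with a tan winding across). Origin: centre of the board's underside, z up; x and y along its sides. It lies loose and flat on the table, at any yaw.
- terminal_board: long narrow dark green circuit board 3 mm thick, 84 mm (x) by 28 mm (y), about 0.05 kg, with a grey terminal block 60 mm (x) by 16 mm (y) at its centre, top 21 mm above the board's underside. Origin: centre of the board's underside, z up; x along the 84 mm side. It lies loose and flat on the table, at any yaw.
- small_board: the smaller round dark green circuit board 3 mm thick, 36 mm in diameter, with the same 22 mm steel can as the larger one: does not belong to the set, to be left where it lies. Origin: centre of the board's underside, z up.
- bare_board: bare square dark green circuit board 3 mm thick, 56 x 56 mm, with gold pads but no parts on it: does not belong to the set, to be left where it lies. Origin: centre of the board's underside, z up.
- pocket_main: large rectangular pocket, 106 mm (x) by 74 mm (y), for the large rectangular board. Black insert 118 x 86 mm, 11 mm high; four such fill the black tray (248 x 186 mm, rim 16 mm above the table) two by two in any arrangement; all fixed. Grey pocket floor 3 mm above the origin. Origin: centre of the insert's underside, 5 mm above the table, under the pocket's centre; x along the 118 mm side, z up.
- pocket_round: round pocket, 72 mm in diameter, for the larger round board. Black insert 118 x 86 mm, 11 mm high; four such fill the black tray (248 x 186 mm, rim 16 mm above the table) two by two in any arrangement; all fixed. Grey pocket floor 3 mm above the origin. Origin: centre of the insert's underside, 5 mm above the table, under the pocket's centre; x along the 118 mm side, z up.
- pocket_square: square pocket, 72 x 72 mm, for the square board with the transformer. Black insert 118 x 86 mm, 11 mm high; four such fill the black tray (248 x 186 mm, rim 16 mm above the table) two by two in any arrangement; all fixed. Grey pocket floor 3 mm above the origin. Origin: centre of the insert's underside, 5 mm above the table, under the pocket's centre; x along the 118 mm side, z up.
- pocket_narrow: narrow pocket, 100 mm (x) by 44 mm (y), for the terminal board. Black insert 118 x 86 mm, 11 mm high; four such fill the black tray (248 x 186 mm, rim 16 mm above the table) two by two in any arrangement; all fixed. Grey pocket floor 3 mm above the origin. Origin: centre of the insert's underside, 5 mm above the table, under the pocket's centre; x along the 118 mm side, z up.
Things that resemble listed ones, but are neither listed nor needed, are in the scene too. Leave any yellow look-alike of the terminal_board alone. Leave any purple look-alike of the sensor_board alone.

How it is judged (in metres and radians):
At the end, for the whole second after the job is handed in: Each of the four boards lies flat on the floor of its own pocket (its centre within 13 mm of the pocket's centre, its underside 1 to 6 mm above the insert's origin, tilt under 0.08 rad), released and at rest; the smaller round board and the bare square board are within 20 mm of where they started (horizontal distance between main_board and pocket_main below 0.013 m and z of main_board in the frame of pocket_main between 0.001 and 0.006 m and angle between each of main_board, sensor_board, power_board, terminal_board's own z axis and vertical below 0.08 rad and linear speed of each of main_board, sensor_board, power_board, terminal_board below 0.02 m/s and horizontal distance between sensor_board and pocket_round below 0.013 m and z of sensor_board in the frame of pocket_round between 0.001 and 0.006 m and horizontal distance between power_board and pocket_square below 0.013 m and z of power_board in the frame of pocket_square between 0.001 and 0.006 m and horizontal distance between terminal_board and pocket_narrow below 0.013 m and z of terminal_board in the frame of pocket_narrow between 0.001 and 0.006 m and distance of each of small_board, bare_board from where it was at the start of the episode below 0.02 m); the robot touches nothing.
It fails at once if the large board is cocked (tilted by more than 0.15 rad) while still on its locating pins (distance of main_board from where it was at the start of the episode below 0.014 m and angle between main_board's own z axis and vertical above 0.15 rad).
It fails at once if a board is dropped: out of the fingers with its underside more than 50 mm above the table ((height (world z) of main_board above 0.05 m and contact force between main_board and the fingers below 0.02 N) or (height (world z) of sensor_board above 0.05 m and contact force between sensor_board and the fingers below 0.02 N) or (height (world z) of power_board above 0.05 m and contact force between power_board and the fingers below 0.02 N) or (height (world z) of terminal_board above 0.05 m and contact force between terminal_board and the fingers below 0.02 N)).
It fails at once if the smaller round board or the bare square board is moved by more than 20 mm (distance of any of small_board, bare_board from where it was at the start of the episode above 0.02 m).
It also fails if it takes over 123 s, if anything falls off the work surface, if the arm or the gripper's body presses on something with over 40 N, if the wrist force passes 120 N, or if a joint passes its speed limit or range.

## Robot

A 6-joint arm with a two-finger parallel gripper is mounted at the origin on the work surface. World frame = base frame: x ahead of the robot, y to its left, z up, the work surface at z = 0. Lengths are in mm, angles in rad, forces in N, time in s.
With the tool pointing down it reaches from about 275 to 1000 mm from the base axis. Payload 8.4 kg.
Tool frame: the origin (TCP) lies on the centre line of the jaws, within the pads' length; the fingertips stand r.tip_reach ahead of it and the grasp point (between the pads) lies 11 mm behind it (r.tip_reach is the distance from the TCP to the fingertips, in mm); z points along the fingers, y is the line along which they close (so a half turn about z gives the same grasp; the last joint's range is limited). The gripper opens to 85 mm and grips with 20 to 120 N. Pads are 22 mm wide; open, the fingers measure 114 mm over their backs; the gripper's body (76 mm by 85 mm) begins 54 mm behind the grasp point. The pads swing forward as they close: fully open they stand 13 mm farther back than shut.
Start: joints at [1.246, 0.353, 1.633, -0, 1.155, -0.002], TCP at [198.263, 592.722, 239.281] pointing down, gripper open.
Joint ranges: [-2.63, 2.63], [-0.92, 2.1], [0.06, 2.66], [-1.3, 4.44], [0, 2.69], [-3.02, 3.02]. Speed limits (rad/s): [2.22, 2.22, 2.79, 3.14, 3.14, 3.14].

## Interface

Orientations are given as [roll, pitch, yaw] about the fixed x, y, z axes, in that order (R = Rz(yaw) Ry(pitch) Rx(roll)).
In Python, from rig import r gives the robot as it stands.
- The arm moves only by the tool carry_out, never from a script. Its argument "targets" is a list of rows, each an object with "dp": the shift along the tool's x, y, z in mm, a list of three; "yaw": the turn about the tool's z in degrees. A call has 1 to 12 rows; each row is the pose to reach, as a shift and turn from the pose commanded when the call began, along the tool's axes at that moment; what a row does not reach only later rows make up. A row lasts 1/8 s, in which the tool goes at most 62.5 mm and 10.7 degrees, less where a joint would pass 70% of its speed; a pose out of reach is approached as far as the arm can. A call with a gripper value outside its range is refused whole. "fingers" is the opening, from -1 (shut) to 1 (fully open), so that 0 is half open, set as the call begins (left out, the last holds). The fingers move at their own pace and stop on an object; "grip_force" is the grip in N (left out, the last holds). Time passes only in rows, so rows that repeat a pose let the fingers close. It gives the time, the measured TCP pose, the force, the opening and the grip force at its end, in the units of the state.
- r.sense(): the state, without advancing time (a new reading comes with each control period).
- r.grab_frame(name): name is "side" or "top" or "wrist"; returns the picture (480x640x3 uint8, red, green, blue); there is no depth.
- r.get_calibration(name): a dict with "fx", "fy", "cx", "cy" (pixels), "rvec" (rotation vector, rad) and "tvec" (3), from world to camera coordinates, as OpenCV has them. Camera axes: x right, y down, z forward; pixel columns grow to the right and rows downward; lengths in mm; the calibration is good to about 2 mm. A picture is of the moment at which its call begins: read the wrist's pose just before it. get_calibration takes no time and is no camera call; for the wrist camera it gives the pose at the moment of the call.
- r.sign_off(): hands the job in; it is judged then, once.
The state is a dict: "clock": time; "qpos": joint angles; "qvel": joint speeds; "joint_efforts": joint torques, N m; "eef_pos": TCP position; "tcp_rot": TCP orientation; "contact_force": force on the tool from outside, world axes, zero at the start; "wrist_torque": the same for the moment, N m; "opening": opening from 0.0 (shut) to 1.0 (fully open); "grasp_force": force on a finger pad.
Only numpy, scipy, OpenCV 4.12 (cv2) and the standard library are available. Lean on these libraries where they do the work, as an engineer would, in place of code of your own. Each camera call takes 0.05 s, during which the arm holds its last target. There are 200 camera calls.

## Working session

There is one attempt and no reset: what is moved stays moved. The work goes in short steps, Python scripts to look and compute and a tool call to move; the robot and the scene stay as the last step left them, time stands still between calls to the robot, and variables do not carry over. Pictures are saved under pics/ and viewed, at most 14 in all, crops included, and the job is handed in when it is done.

Besides the shell and the picture viewer there is one more tool, called after ">>>" as name(argument=value, ...) on one line, values as JSON. carry_out: Moves the arm, as the interface text tells. Its arguments: {"type":"object","properties":{"targets":{"type":"array","items":{"type":"object","properties":{"dp":{"type":"array","items":{"type":"number"}},"yaw":{"type":"number"}}}},"fingers":{"type":"number"},"grip_force":{"type":"number"}},"required":["targets"]}

```bash
mkdir -p pics; ls; python3 - <<'E'
from rig import r
import cv2
print(r.sense()); print(r.tip_reach)
for n in ("top","side"):
    cv2.imwrite(f"pics/{n}0.png",r.grab_frame(n)[:,:,::-1]); print(n,r.get_calibration(n))
print(r.get_calibration("wrist"))
E
```

```text
pics
{'clock': 0.0, 'qpos': array([ 1.24557839e+00,  3.53636541e-01,  1.63413355e+00, -3.37357206e-05,
        1.15518574e+00, -2.36981736e-03]), 'qvel': array([-0.00075688, -0.00028109, -0.00064968, -0.00097849,  0.00148916,
       -0.00100114]), 'joint_efforts': array([ 1.69922710e-03, -6.05253196e+01, -3.42066479e+01,  1.93649616e-04,
        9.41448554e-03,  1.56012317e-05]), 'eef_pos': array([198.13814824, 592.27722548, 238.56916625]), 'tcp_rot': array([-3.14022940e+00,  2.76146225e-05,  2.81875820e+00]), 'contact_force': array([ 0.55096131, -0.19588904,  0.72473099]), 'wrist_torque': array([ 0.01067884, -0.05668921, -0.06888787]), 'grasp_force': 0.0, 'opening': 1.002177071972069}
8.0
top {'fx': 599.6804453286296, 'fy': 599.6804453286296, 'cx': 320.7704134047268, 'cy': 240.1083941099279, 'rvec': array([ 2.20230578, -2.1690835 ,  0.09748577]), 'tvec': array([  24.68497216,  464.70074387, 1242.12941036])}
side {'fx': 439.4837244646028, 'fy': 439.4837244646028, 'cx': 322.2300555084785, 'cy': 238.13270402050478, 'rvec': array([ 2.32500994, -0.52321847,  0.21727268]), 'tvec': array([-424.93516199,  197.20014479,  729.22989774])}
{'fx': 386.34951494215954, 'fy': 386.34951494215954, 'cx': 309.85801916790246, 'cy': 233.86706463741385, 'rvec': array([-2.35335835, -1.69637877, -0.23864882]), 'tvec': array([-622.94864635,  -37.52639737,  379.51090413])}
```

View pics/top0.png

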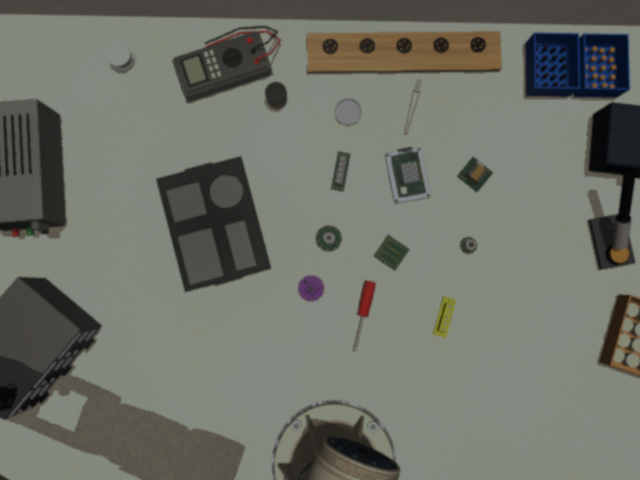

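View pics/side0.png

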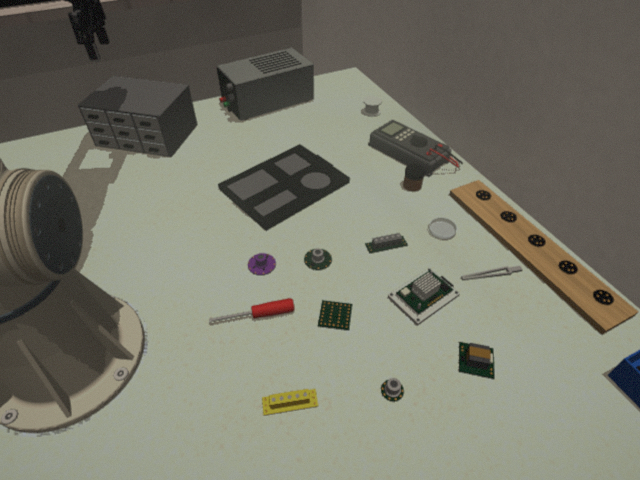

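The top view shows these candidates:
- Tray at (213,223).
- Main board on its fixture at (408,174).
- Square boards: transformer board at (475,174), bare board at (391,252), which stays put.
- Terminal boards: green at (341,171), yellow look-alike at (444,317), which I leave.
- Round boards: larger green at (328,238), smaller at (469,245), purple look-alike at (311,288). I take the larger green one.

The side view agrees. Next I take close crops.

```bash
python3 - <<'E'
import cv2
im=cv2.imread("pics/top0.png")
def crop(x,y,w,h,s,n):
    c=cv2.convertScaleAbs(cv2.resize(im[y:y+h,x:x+w],None,fx=s,fy=s,interpolation=cv2.INTER_CUBIC),alpha=1.5)
    for i in range(0,w,20): cv2.putText(c,str(x+i),(i*s,8),0,.3,(0,0,255)); c[::6,i*s]=(0,0,255)
    for i in range(0,h,20): cv2.putText(c,str(y+i),(0,i*s+8),0,.3,(0,0,255)); c[i*s,::6]=(0,0,255)
    cv2.imwrite(n,c)
crop(300,140,200,130,4,"pics/c1.png"); crop(145,145,140,150,4,"pics/c2.png")
E
```

```text
(no output)
```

View pics/c1.png

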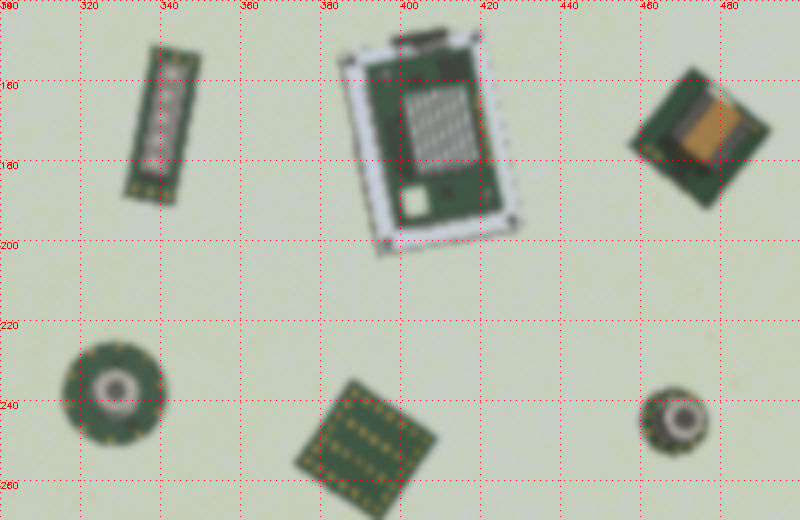

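View pics/c2.png

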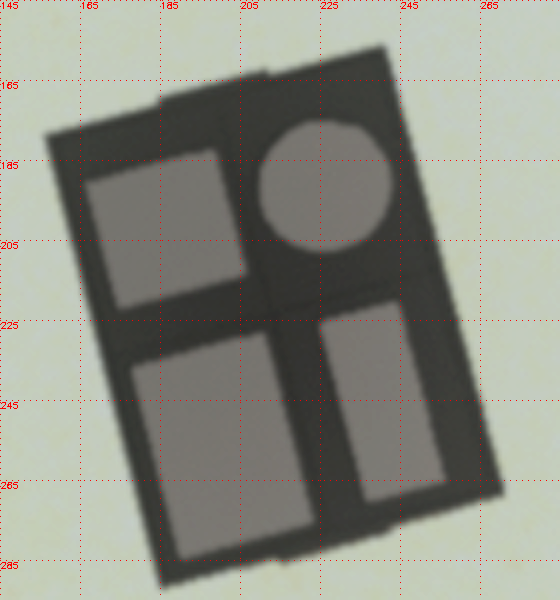

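Crops: the board, pocket and tray corners are all readable. Next I compute their poses.

```bash
cat > h.py <<'E'
import numpy as np, cv2
from rig import r
def ray(name,px,z,cal=None):
    c=cal or r.get_calibration(name); R=cv2.Rodrigues(np.array(c["rvec"]))[0]; C=-R.T@np.array(c["tvec"])
    px=np.atleast_2d(np.array(px,float))
    d=np.c_[(px[:,0]-c["cx"])/c["fx"],(px[:,1]-c["cy"])/c["fy"],np.ones(len(px))]@R
    return C+d*((z-C[2])/d[:,2])[:,None]
def rect(name,px,z,cal=None):
    p=ray(name,px,z,cal)[:,:2]; (c,s,a)=cv2.minAreaRect(p.astype(np.float32)); 
    e=[np.roll(p,-1,0)-p][0]; L=np.hypot(*e.T)
    d=e[0]-e[2] if L[0]+L[2]>L[1]+L[3] else e[1]-e[3]
    return p.mean(0).round(1),L.round(1),"long-axis deg",np.degrees(np.arctan2(d[1],d[0])).round(1)
E
python3 - <<'E'
from h import *
A=lambda l,x,y:[((u+.5)/4-.5+x,(v+.5)/4-.5+y) for u,v in l]
b=lambda l:A(l,300,140); t=lambda l:A(l,145,145)
print("term",rect("top",b([(152,45),(202,55),(174,205),(123,196)]),3))
print("fix",rect("top",b([(343,60),(478,32),(518,225),(380,250)]),10))
print("main",rect("top",b([(363,67),(470,50),(505,210),(395,228)]),19))
print("sink",rect("top",b([(404,96),(466,86),(478,160),(418,173)]),40))
print("pow",rect("top",b([(693,67),(771,130),(707,208),(628,145)]),3))
print("sens small bare",ray("top",b([(115,394),(674,422),(366,450)]),3).round(1).tolist())
print("tray",rect("top",t([(47,136),(385,46),(503,494),(163,588)]),16))
for n,l in dict(sq=[(86,183),(215,150),(247,272),(119,308)],main=[(131,367),(265,332),(314,522),(180,560)],nar=[(319,320),(399,300),(446,481),(365,503)]).items(): print(n,rect("top",t(l),10))
print("round",ray("top",t([(326,186)]),10))
E
```

```text
term (array([615.3,  -8.2]), array([27.4, 83. , 27.7, 83.6]), 'long-axis deg', np.float64(170.1))
fix (array([ 607.4, -150.7]), array([ 74.2, 106.3,  75. , 104.3]), 'long-axis deg', np.float64(-168.5))
main (array([ 607.3, -151.1]), array([57.9, 87.7, 59.2, 87.8]), 'long-axis deg', np.float64(-168.1))
sink (array([ 608.5, -152.2]), array([33. , 39.5, 32.2, 41.2]), 'long-axis deg', np.float64(-170.1))
pow (array([ 613.4, -297.2]), array([53.8, 55.3, 54. , 55.7]), 'long-axis deg', np.float64(140.9))
sens small bare [[470.0, 15.5, 3.0], [459.7, -282.6, 3.0], [442.2, -118.4, 3.0]]
tray (array([496.6, 258.7]), array([184.6, 246.5, 183.5, 247.1]), 'long-axis deg', np.float64(-163.9))
sq (array([542.3, 318.1]), array([70.4, 67.7, 70. , 69.3]), 'long-axis deg', np.float64(-73.8))
main (array([427.7, 285.1]), array([ 72.8, 103.9,  72.7, 105.3]), 'long-axis deg', np.float64(-164.0))
nar (array([452.3, 201.7]), array([ 43.5,  99.2,  44. , 100. ]), 'long-axis deg', np.float64(-164.3))
round [[566.22888523 234.39449532  10.        ]]
```

```bash
cat >> h.py <<'E'
from scipy.spatial.transform import Rotation as Ro
def plan(x,y,z,yaw):
    s=r.sense(); p=s["eef_pos"]; R=Ro.from_euler("xyz",s["tcp_rot"]).as_matrix()
    d=R.T@(np.array([x,y,z])-p); a=np.degrees(s["tcp_rot"][2])
    t=-((yaw-a+180)%360-180)
    print("t",round(s["clock"],2),"at",p.round(1),"yaw",round(a,1),"| dp",d.round(1),"turn",round(t,1),"rows",round(max(np.linalg.norm(d)/62.5,abs(t)/10.7),1)); return d,t
E
python3 - <<'E'
from h import *
c=r.get_calibration("wrist");R=cv2.Rodrigues(c["rvec"])[0];C=-R.T@c["tvec"];s=r.sense()
T=Ro.from_euler("xyz",s["tcp_rot"]).as_matrix()
print("cam in tool",T.T@(C-s["eef_pos"]),"axis",T.T@R[2], "xcol",T.T@R[0])
plan(607,-151,200,11.7)
E
```

```text
cam in tool [  70.41344382   -0.92874684 -134.69851538] axis [-0.27918838 -0.00100387  0.96023583] xcol [7.46737562e-04 9.99998924e-01 1.26255583e-03]
t 0.1 at [198.1 592.3 238.7] yaw 161.5 | dp [-623.5 -575.2   39.4] turn 149.8 rows 14.0
```

>>> carry_out(targets=[{"dp": [-623.5, -575, 69], "yaw": 150}, {"dp": [-623.5, -575, 69], "yaw": 150}, {"dp": [-623.5, -575, 69], "yaw": 150}, {"dp": [-623.5, -575, 69], "yaw": 150}, {"dp": [-623.5, -575, 69], "yaw": 150}, {"dp": [-623.5, -575, 69], "yaw": 150}, {"dp": [-623.5, -575, 69], "yaw": 150}, {"dp": [-623.5, -575, 69], "yaw": 150}, {"dp": [-623.5, -575, 69], "yaw": 150}, {"dp": [-623.5, -575, 69], "yaw": 150}, {"dp": [-623.5, -575, 69], "yaw": 150}, {"dp": [-623.5, -575, 69], "yaw": 150}], fingers=1, grip_force=30)

```text
clock: 1.6
eef_pos: [559.2, -64.2, 178.1]
tcp_rot: [-3.141, 0.0, 0.562]
contact_force: [1.0, 0.6, 1.3]
opening: 1.002
grasp_force: 0.0
```

```bash
python3 -c "
from h import *
plan(607,-151,170,11.7)"
```

```text
t 1.6 at [559.2 -64.2 178.1] yaw 32.2 | dp [-5.8 98.9  8.1] turn 20.5 rows 1.9
```

>>> carry_out(targets=[{"dp": [-6, 99, 8], "yaw": 20.5}, {"dp": [-6, 99, 8], "yaw": 20.5}, {"dp": [-6, 99, 8], "yaw": 20.5}, {"dp": [-6, 99, 8], "yaw": 20.5}, {"dp": [-6, 99, 8], "yaw": 20.5}])

```text
clock: 2.22
eef_pos: [606.4, -147.7, 170.5]
tcp_rot: [-3.141, 0.0, 0.213]
contact_force: [-0.6, 0.0, -0.1]
opening: 1.0
grasp_force: 0.0
```

```bash
cat >> h.py <<'E'
def look(n,s=1,a=1.3):
    import json
    c=r.get_calibration("wrist"); im=r.grab_frame("wrist")[:,:,::-1]
    np.save(n+".npy",{k:np.array(v) for k,v in c.items()},allow_pickle=True)
    g=cv2.convertScaleAbs(im,alpha=a)
    for i in range(0,640,40): g[::8,i]=(0,0,255); cv2.putText(g,str(i),(i,8),0,.3,(0,0,255))
    for i in range(0,480,40): g[i,::8]=(0,0,255); cv2.putText(g,str(i),(0,i+8),0,.3,(0,0,255))
    cv2.imwrite(f"pics/{n}.png",g)
cal=lambda n:np.load(n+".npy",allow_pickle=True).item()
E
python3 -c "
from h import *
plan(607,-151,170,11.7); look('w1')"
```

```text
t 2.23 at [ 606.4 -147.7  170.5] yaw 12.2 | dp [-0.1  3.4  0.5] turn 0.5 rows 0.1
```

View pics/w1.png

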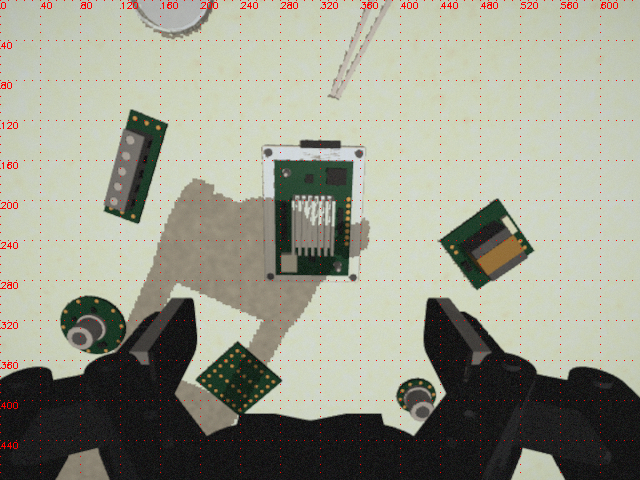

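The wrist view shows the main board upright at (313,218), the transformer board at (487,244), the terminal board at (136,166) and the larger round board at (93,325).

```bash
python3 - <<'E'
from h import *
c=cal("w1")
print("fix",rect("w",[(262,146),(366,148),(363,281),(264,281)],10,c))
print("board",rect("w",[(274,161),(353,161),(351,275),(274,275)],19,c))
print("sink sides y",ray("w",[(291,196),(335,196)],40,c).round(1).tolist())
print("pow",rect("w",[(498,199),(535,250),(476,289),(439,239)],3,c))
print("term",rect("w",[(131,110),(168,123),(137,222),(104,211)],3,c))
im=cv2.imread("pics/w1.png")[135:295,245:385]
cv2.imwrite("pics/w1c.png",cv2.resize(im,None,fx=3.75,fy=3.75,interpolation=cv2.INTER_CUBIC))
E
```

```text
fix (array([ 605.6, -152.4]), array([ 77.7, 107.5,  81.7, 108.9]), 'long-axis deg', np.float64(-167.8))
board (array([ 605.2, -151.7]), array([57.8, 89.7, 61.4, 89.7]), 'long-axis deg', np.float64(-168.1))
sink sides y [[624.3, -131.7, 40.0], [630.8, -161.6, 40.0]]
pow (array([ 611.3, -297. ]), array([56.1, 56.6, 57. , 54.9]), 'long-axis deg', np.float64(-128.2))
term (array([612.6,  -8.4]), array([28.2, 83.6, 26.9, 83.3]), 'long-axis deg', np.float64(169.5))
```

View pics/w1c.png

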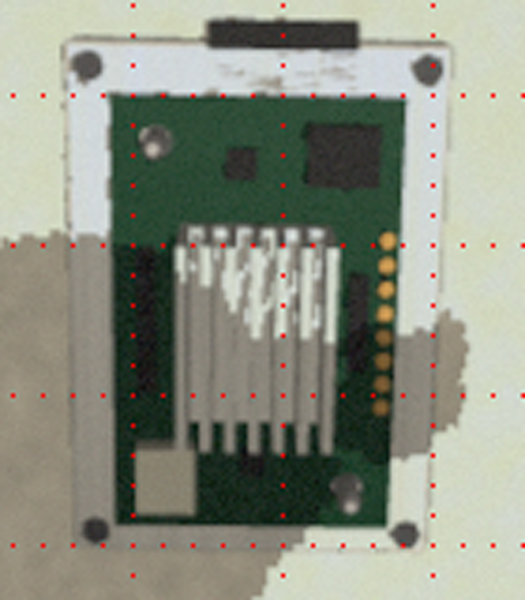

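```bash
python3 -c "
from h import *
plan(606,-151.6,60,11.9)"
```

```text
t 2.27 at [ 606.5 -147.7  170.6] yaw 12.2 | dp [ -1.3   3.7 110.6] turn 0.3 rows 1.8
```

>>> carry_out(targets=[{"dp": [-1.3, 3.7, 50], "yaw": 0.3}, {"dp": [-1.3, 3.7, 90], "yaw": 0.3}, {"dp": [-1.3, 3.7, 110], "yaw": 0.3}, {"dp": [-1.3, 3.7, 110], "yaw": 0.3}, {"dp": [-1.3, 3.7, 110], "yaw": 0.3}])

```text
clock: 2.9
eef_pos: [607.5, -152.8, 62.0]
tcp_rot: [3.141, -0.002, 0.206]
contact_force: [0.4, 0.9, -0.1]
opening: 1.002
grasp_force: 0.0
```

```bash
python3 -c "
from h import *
plan(606,-151.6,29,11.9)"
```

```text
t 2.9 at [ 607.5 -152.8   62. ] yaw 11.8 | dp [-1.3 -1.5 33. ] turn -0.1 rows 0.5
```

>>> carry_out(targets=[{"dp": [-1, -1.5, 18], "yaw": 0}, {"dp": [-1, -1.5, 33], "yaw": 0}, {"dp": [-1, -1.5, 33], "yaw": 0}, {"dp": [-1, -1.5, 33], "yaw": 0}])

```text
clock: 3.4
eef_pos: [605.1, -151.5, 27.3]
tcp_rot: [-3.141, 0.0, 0.206]
contact_force: [0.4, -0.2, 0.1]
opening: 0.996
grasp_force: 0.0
```

```bash
python3 -c "
from h import *
plan(606,-151.6,29,11.9); look('w2'); plan(606,-151.6,29,11.9)"
```

```text
t 3.4 at [ 605.1 -151.5   27.3] yaw 11.8 | dp [ 0.9  0.3 -1.7] turn -0.1 rows 0.0
t 3.45 at [ 605.3 -151.6   27.6] yaw 11.8 | dp [ 0.6  0.2 -1.4] turn -0.1 rows 0.0
```

View pics/w2.png

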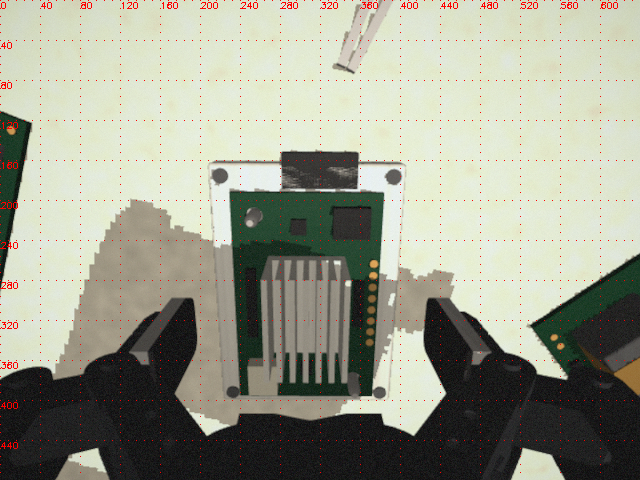

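The sink spans columns 262–351, so its middle is 306.5, and the jaw middle is 310.5. I shift about -1.2 mm in tool y, then close.

>>> carry_out(targets=[{"dp": [0.5, -1.2, -1.5], "yaw": 0}, {"dp": [0.5, -1.2, -1.5], "yaw": 0}, {"dp": [0.5, -1.2, -1.5], "yaw": 0}, {"dp": [0.5, -1.2, -1.5], "yaw": 0}, {"dp": [0.5, -1.2, -1.5], "yaw": 0}, {"dp": [0.5, -1.2, -1.5], "yaw": 0}, {"dp": [0.5, -1.2, -1.5], "yaw": 0}, {"dp": [0.5, -1.2, -1.5], "yaw": 0}], fingers=-1, grip_force=30)

```text
clock: 4.45
eef_pos: [605.6, -150.3, 29.3]
tcp_rot: [3.141, -0.0, 0.206]
contact_force: [-1.5, -0.1, 5.9]
opening: 0.343
grasp_force: 30.2
```

>>> carry_out(targets=[{"dp": [0, 0, -3], "yaw": 0}, {"dp": [0, 0, -7], "yaw": 0}, {"dp": [0, 0, -12], "yaw": 0}, {"dp": [0, 0, -18], "yaw": 0}, {"dp": [0, 0, -24], "yaw": 0}, {"dp": [0, 0, -30], "yaw": 0}, {"dp": [0, 0, -30], "yaw": 0}])

```text
clock: 5.32
eef_pos: [605.8, -150.3, 59.7]
tcp_rot: [3.141, -0.001, 0.206]
contact_force: [0.2, 0.3, -0.5]
opening: 0.342
grasp_force: 29.8
```

```bash
python3 -c "
from h import *
print(r.sense()['grasp_force'],r.sense()['contact_force'])
plan(428,284.4,60,16)"
```

```text
29.764498472213745 [ 0.18745745  0.2888655  -0.46304975]
t 5.33 at [ 605.8 -150.3   59.7] yaw 11.8 | dp [ -85.2 -461.9   -0.7] turn -4.2 rows 7.5
```

>>> carry_out(targets=[{"dp": [-4, -20, 0], "yaw": 0}, {"dp": [-11, -60, 0], "yaw": -1}, {"dp": [-20, -110, 0], "yaw": -1}, {"dp": [-30, -160, 0], "yaw": -2}, {"dp": [-39, -210, 0], "yaw": -2}, {"dp": [-48, -260, 0], "yaw": -3}, {"dp": [-57, -310, 0], "yaw": -3}, {"dp": [-66, -360, 0], "yaw": -4}, {"dp": [-76, -410, 0], "yaw": -4.2}, {"dp": [-83, -450, 0], "yaw": -4.2}, {"dp": [-85, -462, 0], "yaw": -4.2}, {"dp": [-85, -462, 0], "yaw": -4.2}])

```text
clock: 6.82
eef_pos: [426.9, 285.0, 58.8]
tcp_rot: [3.141, 0.0, 0.281]
contact_force: [0.0, -0.9, -1.1]
opening: 0.346
grasp_force: 30.0
```

```bash
python3 -c "
from h import *
plan(428,284.4,22,16);look('w3')"
```

```text
t 6.83 at [426.9 285.   58.8] yaw 16.1 | dp [ 0.9  0.9 36.8] turn 0.1 rows 0.6
```

View pics/w3.png

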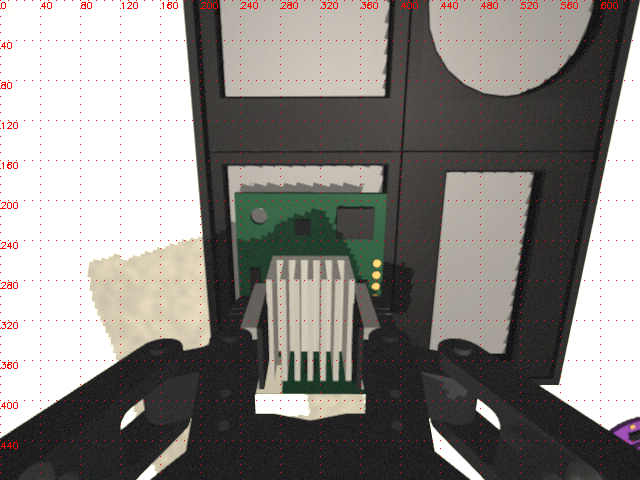

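```bash
python3 -c "
from h import *
c=cal('w3')
print(ray('w',[(223,166),(389,166)],16,c).mean(0)-53*np.array([.961,.276,0]))
print(ray('w',[(235,193),(387,194)],48,c).mean(0)-45*np.array([.961,.276,0]))
print(ray('w',[(430,151),(405,151)],16,c))"
```

```text
[425.1488619  285.04870658  16.        ]
[426.90678303 283.2822979   48.        ]
[[498.04465526 247.86185661  16.        ]
 [494.91325486 258.68415883  16.        ]]
```

>>> carry_out(targets=[{"dp": [0, 0.5, 8], "yaw": 0}, {"dp": [0, 0.5, 18], "yaw": 0}, {"dp": [0, 0.5, 27], "yaw": 0}, {"dp": [0, 0.5, 33], "yaw": 0}, {"dp": [0, 0.5, 36.5], "yaw": 0}, {"dp": [0, 0.5, 36.5], "yaw": 0}, {"dp": [0, 0.5, 36.5], "yaw": 0}])

```text
clock: 7.75
eef_pos: [428.1, 284.4, 22.6]
tcp_rot: [-3.141, -0.0, 0.279]
contact_force: [-0.6, -0.8, -1.1]
opening: 0.343
grasp_force: 30.0
```

>>> carry_out(targets=[{"dp": [0, 0, 1], "yaw": 0}, {"dp": [0, 0, 1], "yaw": 0}])

```text
clock: 8.0
eef_pos: [427.9, 284.3, 21.6]
tcp_rot: [-3.142, -0.0, 0.279]
contact_force: [0.3, 0.1, -1.6]
opening: 0.343
grasp_force: 30.0
```

>>> carry_out(targets=[{"dp": [0, 0, 0], "yaw": 0}, {"dp": [0, 0, 0], "yaw": 0}, {"dp": [0, 0, 0], "yaw": 0}, {"dp": [0, 0, -10], "yaw": 0}, {"dp": [0, 0, -30], "yaw": 0}, {"dp": [0, 0, -70], "yaw": 0}, {"dp": [0, 0, -110], "yaw": 0}, {"dp": [0, 0, -110], "yaw": 0}], fingers=-0.06)

```text
clock: 9.0
eef_pos: [429.8, 285.4, 135.0]
tcp_rot: [-3.14, -0.006, 0.279]
contact_force: [-0.3, 0.5, -0.2]
opening: 0.469
grasp_force: 0.0
```

```bash
python3 -c "
from h import *
plan(614,-8.3,130,-10);plan(612.5,-297,130,51);plan(470,15,130,100)"
```

```text
t 9.0 at [429.8 285.4 135. ] yaw 16.0 | dp [ 96.2 333.1   4.9] turn 26.0 rows 5.5
t 9.0 at [429.8 285.4 135. ] yaw 16.0 | dp [ 15.2 610.2   3.9] turn -35.0 rows 9.8
t 9.0 at [429.8 285.4 135. ] yaw 16.0 | dp [-35.8 271.    4.3] turn -84.0 rows 7.9
```

>>> carry_out(targets=[{"dp": [15, 610, 4], "yaw": -35}, {"dp": [15, 610, 4], "yaw": -35}, {"dp": [15, 610, 4], "yaw": -35}, {"dp": [15, 610, 4], "yaw": -35}, {"dp": [15, 610, 4], "yaw": -35}, {"dp": [15, 610, 4], "yaw": -35}, {"dp": [15, 610, 4], "yaw": -35}, {"dp": [15, 610, 4], "yaw": -35}, {"dp": [15, 610, 4], "yaw": -35}, {"dp": [15, 610, 4], "yaw": -35}, {"dp": [15, 610, 4], "yaw": -35}, {"dp": [15, 610, 4], "yaw": -35}], fingers=1)

```text
clock: 10.5
eef_pos: [609.5, -298.0, 126.4]
tcp_rot: [-3.14, 0.0, 0.889]
contact_force: [-1.0, 0.7, 0.1]
opening: 0.999
grasp_force: 0.0
```

>>> carry_out(targets=[{"dp": [0, 0, 0], "yaw": 0}, {"dp": [0, 0, 0], "yaw": 0}, {"dp": [0, 0, 0], "yaw": 0}])

```text
clock: 10.88
eef_pos: [610.5, -297.2, 127.7]
tcp_rot: [3.141, -0.0, 0.891]
contact_force: [1.0, -0.3, 0.5]
opening: 1.0
grasp_force: 0.0
```

```bash
python3 -c "
from h import *
plan(612,-297,16,51.4);look('w4')"
```

```text
t 10.88 at [ 610.5 -297.2  127.7] yaw 51.1 | dp [  1.1   1.1 111.7] turn -0.3 rows 1.8
```

View pics/w4.png

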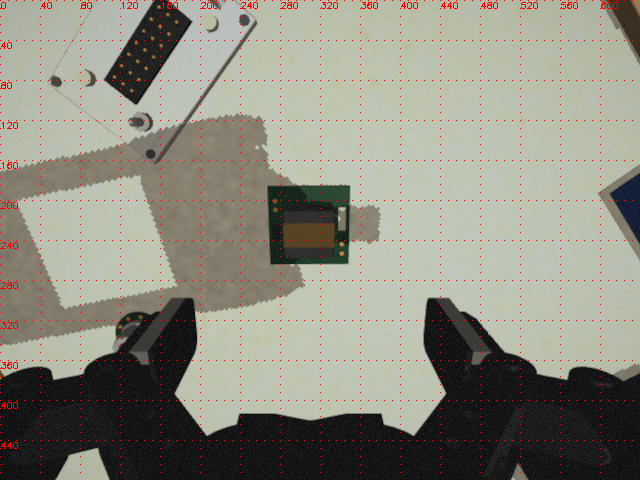

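The board sits square between columns 268 and 349, centred under the jaws. I descend and grip.

>>> carry_out(targets=[{"dp": [1, 0, 40], "yaw": 0}, {"dp": [1, 0, 80], "yaw": 0}, {"dp": [1, 0, 105], "yaw": 0}, {"dp": [1, 0, 113.5], "yaw": 0}, {"dp": [1, 0, 113.5], "yaw": 0}, {"dp": [1, 0, 113.5], "yaw": 0}])

```text
clock: 11.68
eef_pos: [611.9, -297.6, 15.3]
tcp_rot: [3.14, -0.0, 0.89]
contact_force: [0.2, -0.1, -0.1]
opening: 1.001
grasp_force: 0.0
```

>>> carry_out(targets=[{"dp": [0, 0, 0], "yaw": 0}, {"dp": [0, 0, 0], "yaw": 0}, {"dp": [0, 0, 0], "yaw": 0}, {"dp": [0, 0, 0], "yaw": 0}, {"dp": [0, 0, 0], "yaw": 0}, {"dp": [0, 0, 0], "yaw": 0}, {"dp": [0, 0, 0], "yaw": 0}], fingers=-1)

```text
clock: 12.55
eef_pos: [611.3, -297.4, 14.4]
tcp_rot: [3.141, -0.0, 0.89]
contact_force: [-0.6, 0.9, 4.4]
opening: 0.366
grasp_force: 31.4
```

>>> carry_out(targets=[{"dp": [0, 0, -8], "yaw": 0}, {"dp": [0, 0, -20], "yaw": 0}, {"dp": [0, 0, -34], "yaw": 0}, {"dp": [0, 0, -45], "yaw": 0}, {"dp": [0, 0, -45], "yaw": 0}])

```text
clock: 13.18
eef_pos: [611.8, -297.7, 60.5]
tcp_rot: [3.139, -0.0, 0.89]
contact_force: [-0.3, 0.4, -0.5]
opening: 0.363
grasp_force: 30.7
```

```bash
python3 -c "
from h import *
print(r.sense()['grasp_force'])
plan(541.5,317,60,106)"
```

```text
30.653597116470337
t 13.18 at [ 611.8 -297.7   60.5] yaw 51.0 | dp [ 4.334e+02 -4.415e+02 -3.000e-01] turn -55.0 rows 9.9
```

>>> carry_out(targets=[{"dp": [15, -15, 0], "yaw": -2}, {"dp": [45, -46, 0], "yaw": -6}, {"dp": [85, -87, 0], "yaw": -11}, {"dp": [125, -127, 0], "yaw": -16}, {"dp": [165, -168, 0], "yaw": -21}, {"dp": [205, -209, 0], "yaw": -26}, {"dp": [245, -250, 0], "yaw": -31}, {"dp": [285, -290, 0], "yaw": -36}, {"dp": [325, -331, 0], "yaw": -41}, {"dp": [365, -372, 0], "yaw": -46}, {"dp": [400, -408, 0], "yaw": -51}, {"dp": [425, -433, 0], "yaw": -55}])

```text
clock: 14.68
eef_pos: [540.0, 308.2, 58.4]
tcp_rot: [-3.14, -0.0, 1.855]
contact_force: [0.8, -0.3, -1.8]
opening: 0.365
grasp_force: 30.6
```

```bash
python3 -c "
from h import *
plan(541.5,317,60,106)"
```

```text
t 14.68 at [540.  308.2  58.4] yaw 106.3 | dp [ 8.1  3.9 -1.6] turn 0.3 rows 0.1
```

>>> carry_out(targets=[{"dp": [9, 3, 0], "yaw": 0.2}, {"dp": [9, 3, 0], "yaw": 0.2}, {"dp": [9, 3, 0], "yaw": 0.2}])

```text
clock: 15.05
eef_pos: [542.2, 313.7, 58.7]
tcp_rot: [-3.141, 0.0, 1.845]
contact_force: [0.8, -0.6, -1.6]
opening: 0.369
grasp_force: 30.6
```

```bash
python3 -c "
from h import *
plan(541.5,317,22.8,106);look('w5')"
```

```text
t 15.05 at [542.2 313.7  58.7] yaw 105.7 | dp [ 3.3  0.3 35.9] turn -0.3 rows 0.6
```

View pics/w5.png

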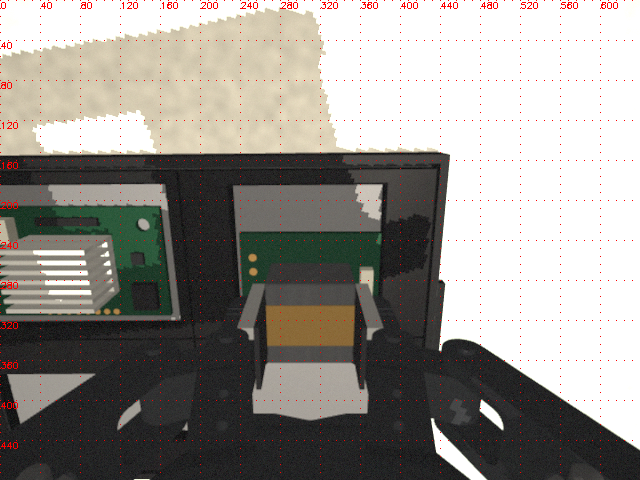

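>>> carry_out(targets=[{"dp": [3, 0, 0], "yaw": 0}, {"dp": [3, 0, 10], "yaw": 0}, {"dp": [3, 0, 20], "yaw": 0}, {"dp": [3, 0, 29], "yaw": 0}, {"dp": [3, 0, 34], "yaw": 0}, {"dp": [3, 0, 36], "yaw": 0}, {"dp": [3, 0, 36], "yaw": 0}, {"dp": [3, 0, 36], "yaw": 0}])

```text
clock: 16.1
eef_pos: [541.8, 318.0, 23.2]
tcp_rot: [3.141, -0.0, 1.846]
contact_force: [0.1, 0.7, -1.6]
opening: 0.37
grasp_force: 30.6
```

>>> carry_out(targets=[{"dp": [0, 0, 0.8], "yaw": 0}, {"dp": [0, 0, 0.8], "yaw": 0}])

```text
clock: 16.35
eef_pos: [541.9, 318.0, 22.4]
tcp_rot: [3.141, -0.0, 1.846]
contact_force: [0.5, 0.4, 0.6]
opening: 0.364
grasp_force: 30.8
```

>>> carry_out(targets=[{"dp": [0, 0, 0], "yaw": 0}, {"dp": [0, 0, 0], "yaw": 0}, {"dp": [0, 0, 0], "yaw": 0}, {"dp": [0, 0, -10], "yaw": 0}, {"dp": [0, 0, -30], "yaw": 0}, {"dp": [0, 0, -70], "yaw": 0}, {"dp": [0, 0, -110], "yaw": 0}, {"dp": [0, 0, -110], "yaw": 0}], fingers=-0.03)

```text
clock: 17.35
eef_pos: [544.0, 319.3, 137.3]
tcp_rot: [3.134, -0.002, 1.846]
contact_force: [0.3, -0.3, 0.4]
opening: 0.481
grasp_force: 0.0
```

```bash
python3 -c "
from h import *
plan(614,-8.3,130,-10.2);plan(614,-8.3,130,169.8);plan(470,15,130,100)"
```

```text
t 17.35 at [544.  319.3 137.3] yaw 105.8 | dp [-334.3  -21.8    6.5] turn 116.0 rows 10.8
t 17.35 at [544.  319.3 137.3] yaw 105.8 | dp [-334.3  -21.8    6.5] turn -64.0 rows 6.0
t 17.35 at [544.  319.3 137.3] yaw 105.8 | dp [-272.7 -154.1    5.6] turn 5.8 rows 5.0
```

>>> carry_out(targets=[{"dp": [-334, -22, 6], "yaw": -64}, {"dp": [-334, -22, 6], "yaw": -64}, {"dp": [-334, -22, 6], "yaw": -64}, {"dp": [-334, -22, 6], "yaw": -64}, {"dp": [-334, -22, 6], "yaw": -64}, {"dp": [-334, -22, 6], "yaw": -64}, {"dp": [-334, -22, 6], "yaw": -64}, {"dp": [-334, -22, 6], "yaw": -64}, {"dp": [-334, -22, 6], "yaw": -64}, {"dp": [-334, -22, 6], "yaw": -64}], fingers=1)

```text
clock: 18.6
eef_pos: [611.3, -8.9, 126.3]
tcp_rot: [3.142, 0.0, 2.964]
contact_force: [-0.2, 0.6, 0.5]
opening: 1.001
grasp_force: 0.0
```

```bash
python3 -c "
from h import *
plan(614,-8.3,13.5,169.8);look('w6')"
```

```text
t 18.6 at [611.3  -8.9 126.3] yaw 169.8 | dp [ -2.6   1.1 112.8] turn 0.0 rows 1.8
```

View pics/w6.png

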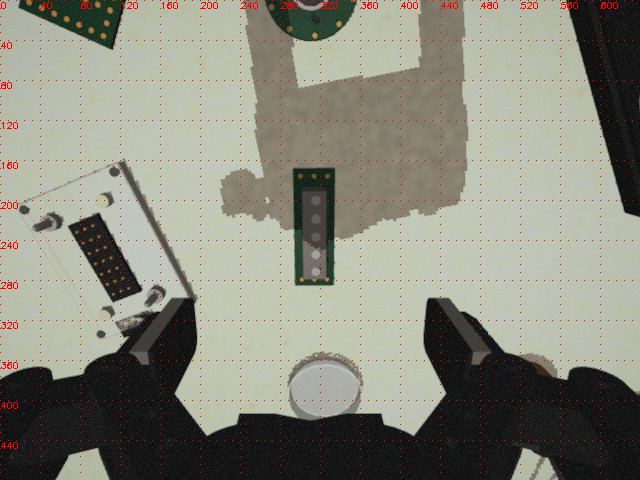

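```bash
python3 -c "
from h import *
c=cal('w6')
print(rect('w',[(293,168),(335,168),(333,285),(295,285)],3,c))
plan(612.5,-8.3,13.5,169.8)"
```

```text
(array([612.5,  -7.5]), array([27.8, 83.9, 27.5, 84. ]), 'long-axis deg', np.float64(-10.0))
t 18.65 at [611.3  -8.9 126.2] yaw 169.8 | dp [ -1.1   0.8 112.7] turn 0.0 rows 1.8
```

>>> carry_out(targets=[{"dp": [-1, 1.5, 40], "yaw": 0}, {"dp": [-1, 1.5, 80], "yaw": 0}, {"dp": [-1, 1.5, 104], "yaw": 0}, {"dp": [-1, 1.5, 112], "yaw": 0}, {"dp": [-1, 1.5, 112], "yaw": 0}, {"dp": [-1, 1.5, 112], "yaw": 0}])

```text
clock: 19.4
eef_pos: [613.5, -8.1, 15.3]
tcp_rot: [3.141, 0.002, 2.963]
contact_force: [0.3, -0.2, -0.1]
opening: 0.999
grasp_force: 0.0
```

>>> carry_out(targets=[{"dp": [0, 0, 0], "yaw": 0}, {"dp": [0, 0, 0], "yaw": 0}, {"dp": [0, 0, 0], "yaw": 0}, {"dp": [0, 0, 0], "yaw": 0}, {"dp": [0, 0, 0], "yaw": 0}, {"dp": [0, 0, 0], "yaw": 0}, {"dp": [0, 0, 0], "yaw": 0}, {"dp": [0, 0, 0], "yaw": 0}], fingers=-1)

```text
clock: 20.4
eef_pos: [612.8, -8.2, 14.4]
tcp_rot: [3.142, 0.0, 2.963]
contact_force: [-0.7, 0.5, 6.4]
opening: 0.181
grasp_force: 30.1
```

>>> carry_out(targets=[{"dp": [0, 0, -8], "yaw": 0}, {"dp": [0, 0, -20], "yaw": 0}, {"dp": [0, 0, -34], "yaw": 0}, {"dp": [0, 0, -44], "yaw": 0}, {"dp": [0, 0, -44], "yaw": 0}])

```text
clock: 21.02
eef_pos: [613.4, -8.2, 59.4]
tcp_rot: [3.141, 0.002, 2.963]
contact_force: [0.1, 0.8, -0.8]
opening: 0.178
grasp_force: 29.4
```

```bash
python3 -c "
from h import *
print(r.sense()['grasp_force'])
plan(452,201.5,60,196)"
```

```text
29.438960552215576
t 21.02 at [613.4  -8.2  59.4] yaw 169.8 | dp [196.  177.8  -0.9] turn -26.2 rows 4.2
```

>>> carry_out(targets=[{"dp": [15, 14, 0], "yaw": -2}, {"dp": [45, 41, 0], "yaw": -6}, {"dp": [80, 73, 0], "yaw": -11}, {"dp": [115, 104, 0], "yaw": -15}, {"dp": [150, 136, 0], "yaw": -20}, {"dp": [180, 163, 0], "yaw": -24}, {"dp": [196, 178, 0], "yaw": -26.2}, {"dp": [196, 178, 0], "yaw": -26.2}, {"dp": [196, 178, 0], "yaw": -26.2}])

```text
clock: 22.15
eef_pos: [451.0, 201.6, 58.0]
tcp_rot: [-3.141, -0.0, -2.862]
contact_force: [-0.6, 0.4, -0.3]
opening: 0.179
grasp_force: 29.4
```

```bash
python3 -c "
from h import *
plan(452,201.5,22.4,196);look('w7')"
```

```text
t 22.15 at [451.  201.6  58. ] yaw -164.0 | dp [-0.9 -0.4 35.6] turn 0.0 rows 0.6
```

View pics/w7.png

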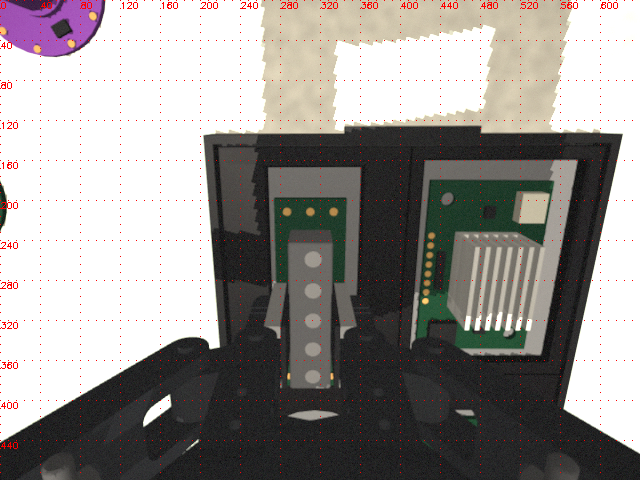

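>>> carry_out(targets=[{"dp": [0, 0.5, 8], "yaw": 0}, {"dp": [0, 0.5, 18], "yaw": 0}, {"dp": [0, 0.5, 27], "yaw": 0}, {"dp": [0, 0.5, 32], "yaw": 0}, {"dp": [0, 0.5, 33], "yaw": 0}, {"dp": [0, 0.5, 33], "yaw": 0}, {"dp": [0, 0.5, 33], "yaw": 0}])

```text
clock: 23.08
eef_pos: [451.3, 202.3, 25.4]
tcp_rot: [3.142, 0.0, -2.862]
contact_force: [0.1, 0.0, -1.0]
opening: 0.177
grasp_force: 29.4
```

>>> carry_out(targets=[{"dp": [0, 0, 0.6], "yaw": 0}, {"dp": [0, 0, 1.2], "yaw": 0}, {"dp": [0, 0, 1.2], "yaw": 0}])

```text
clock: 23.45
eef_pos: [451.1, 202.2, 24.0]
tcp_rot: [3.142, 0.0, -2.863]
contact_force: [-0.1, 0.0, -0.6]
opening: 0.182
grasp_force: 29.4
```

>>> carry_out(targets=[{"dp": [0, 0, 0], "yaw": 0}, {"dp": [0, 0, 0], "yaw": 0}, {"dp": [0, 0, 0], "yaw": 0}, {"dp": [0, 0, -10], "yaw": 0}, {"dp": [0, 0, -30], "yaw": 0}, {"dp": [0, 0, -70], "yaw": 0}, {"dp": [0, 0, -110], "yaw": 0}, {"dp": [0, 0, -110], "yaw": 0}], fingers=-0.43)

```text
clock: 24.45
eef_pos: [453.1, 203.1, 137.4]
tcp_rot: [3.141, 0.006, -2.863]
contact_force: [0.1, 1.2, 0.1]
opening: 0.289
grasp_force: 0.0
```

```bash
python3 -c "
from h import *
plan(470,15.5,130,106)"
```

```text
t 24.45 at [453.1 203.1 137.4] yaw -164.0 | dp [  35.5 -185.     7. ] turn 90.0 rows 8.4
```

>>> carry_out(targets=[{"dp": [35.5, -185, 7], "yaw": 90}, {"dp": [35.5, -185, 7], "yaw": 90}, {"dp": [35.5, -185, 7], "yaw": 90}, {"dp": [35.5, -185, 7], "yaw": 90}, {"dp": [35.5, -185, 7], "yaw": 90}, {"dp": [35.5, -185, 7], "yaw": 90}, {"dp": [35.5, -185, 7], "yaw": 90}, {"dp": [35.5, -185, 7], "yaw": 90}, {"dp": [35.5, -185, 7], "yaw": 90}, {"dp": [35.5, -185, 7], "yaw": 90}, {"dp": [35.5, -185, 7], "yaw": 90}, {"dp": [35.5, -185, 7], "yaw": 90}], fingers=1)

```text
clock: 25.95
eef_pos: [467.8, 14.6, 126.8]
tcp_rot: [-3.141, -0.0, 1.851]
contact_force: [0.2, 0.3, 0.0]
opening: 1.003
grasp_force: 0.0
```

```bash
python3 -c "
from h import *
plan(470,15.5,16.5,106);look('w8')"
```

```text
t 25.95 at [467.8  14.6 126.8] yaw 106.0 | dp [  0.3   2.4 110.3] turn 0.0 rows 1.8
```

View pics/w8.png

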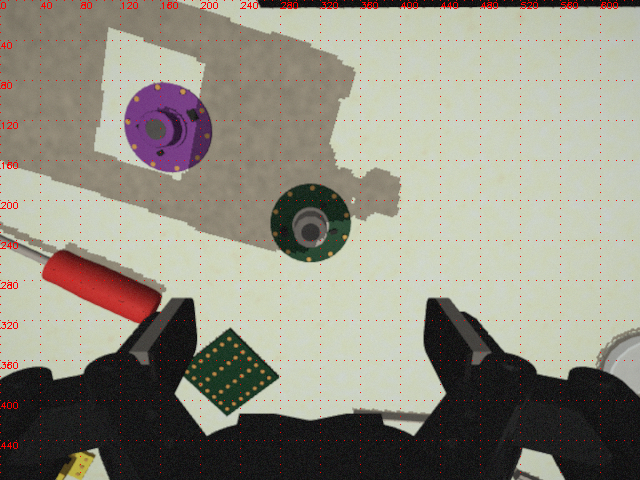

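```bash
python3 -c "
from h import *
c=cal('w8'); s=r.sense(); T=Ro.from_euler('xyz',s['tcp_rot']).as_matrix()
p=ray('w',[(311,222.5),(168,127),(160,305),(229,372),(212,130)],3,c)
print(p.round(1)); print(((p-s['eef_pos'])@T).round(1))"
```

```text
[[ 467.6   17.2    3. ]
 [ 361.3   52.8    3. ]
 [ 378.1  -74.     3. ]
 [ 439.7 -116.     3. ]
 [ 389.    58.8    3. ]]
[[   2.6    0.5  123.9]
 [  66.1  -91.9  123.9]
 [ -60.4 -110.7  123.9]
 [-117.8  -63.2  123.9]
 [  64.3  -63.7  123.9]]
```

>>> carry_out(targets=[{"dp": [2, 0.5, 40], "yaw": 0}, {"dp": [2, 0.5, 80], "yaw": 0}, {"dp": [2, 0.5, 102], "yaw": 0}, {"dp": [2, 0.5, 110], "yaw": 0}, {"dp": [2, 0.5, 110], "yaw": 0}, {"dp": [2, 0.5, 110], "yaw": 0}])

```text
clock: 26.75
eef_pos: [468.6, 16.6, 17.8]
tcp_rot: [3.14, 0.0, 1.85]
contact_force: [0.5, 0.1, 0.1]
opening: 1.0
grasp_force: 0.0
```

>>> carry_out(targets=[{"dp": [0, 0, 0], "yaw": 0}, {"dp": [0, 0, 0], "yaw": 0}, {"dp": [0, 0, 0], "yaw": 0}, {"dp": [0, 0, 0], "yaw": 0}, {"dp": [0, 0, 0], "yaw": 0}, {"dp": [0, 0, 0], "yaw": 0}, {"dp": [0, 0, 0], "yaw": 0}, {"dp": [0, 0, 0], "yaw": 0}], fingers=-1)

```text
clock: 27.75
eef_pos: [468.0, 16.6, 17.2]
tcp_rot: [3.141, 0.0, 1.85]
contact_force: [-0.5, -0.5, 4.8]
opening: 0.238
grasp_force: 29.1
```

>>> carry_out(targets=[{"dp": [0, 0, -8], "yaw": 0}, {"dp": [0, 0, -20], "yaw": 0}, {"dp": [0, 0, -34], "yaw": 0}, {"dp": [0, 0, -44], "yaw": 0}, {"dp": [0, 0, -44], "yaw": 0}])

```text
clock: 28.38
eef_pos: [468.7, 16.7, 62.1]
tcp_rot: [3.139, 0.001, 1.85]
contact_force: [0.6, -0.2, 0.1]
opening: 0.243
grasp_force: 29.5
```

```bash
python3 -c "
from h import *
print(r.sense()['grasp_force'])
plan(565.5,234,61,106)"
```

```text
29.538814475527033
t 28.38 at [468.7  16.7  62.1] yaw 106.0 | dp [182.3 153.    1.3] turn -0.0 rows 3.8
```

>>> carry_out(targets=[{"dp": [15, 13, 0], "yaw": 0}, {"dp": [45, 38, 0], "yaw": 0}, {"dp": [80, 67, 0], "yaw": 0}, {"dp": [115, 97, 0], "yaw": 0}, {"dp": [148, 124, 0], "yaw": 0}, {"dp": [172, 145, 0], "yaw": 0}, {"dp": [183, 153, 0], "yaw": 0}, {"dp": [183, 153, 0], "yaw": 0}, {"dp": [183, 153, 0], "yaw": 0}])

```text
clock: 29.5
eef_pos: [563.7, 233.8, 60.6]
tcp_rot: [-3.14, 0.0, 1.85]
contact_force: [-0.6, -0.6, -0.3]
opening: 0.24
grasp_force: 29.5
```

```bash
python3 -c "
from h import *
plan(565.5,234,26,106);look('w9')"
```

```text
t 29.5 at [563.7 233.8  60.6] yaw 106.0 | dp [-0.3  1.8 34.6] turn -0.0 rows 0.6
```

View pics/w9.png

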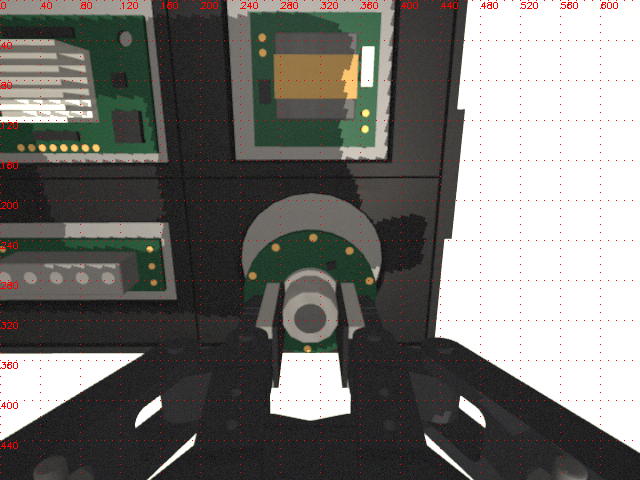

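The other three boards lie flat in their pockets, and the round board is centred over its own at (312,255). I lower it.

>>> carry_out(targets=[{"dp": [0, 1, 8], "yaw": 0}, {"dp": [0, 1, 18], "yaw": 0}, {"dp": [0, 1, 27], "yaw": 0}, {"dp": [0, 1, 32], "yaw": 0}, {"dp": [0, 1, 34.5], "yaw": 0}, {"dp": [0, 1, 34.5], "yaw": 0}, {"dp": [0, 1, 34.5], "yaw": 0}])

```text
clock: 30.42
eef_pos: [565.7, 235.1, 26.7]
tcp_rot: [3.141, -0.0, 1.85]
contact_force: [-0.4, 0.3, -0.8]
opening: 0.234
grasp_force: 29.5
```

>>> carry_out(targets=[{"dp": [0, 0, 0.8], "yaw": 0}, {"dp": [0, 0, 0.8], "yaw": 0}])

```text
clock: 30.68
eef_pos: [565.6, 235.0, 25.8]
tcp_rot: [3.141, 0.0, 1.85]
contact_force: [0.4, 0.4, 0.5]
opening: 0.24
grasp_force: 29.5
```

>>> carry_out(targets=[{"dp": [0, 0, 0], "yaw": 0}, {"dp": [0, 0, 0], "yaw": 0}, {"dp": [0, 0, 0], "yaw": 0}, {"dp": [0, 0, -10], "yaw": 0}, {"dp": [0, 0, -30], "yaw": 0}, {"dp": [0, 0, -70], "yaw": 0}, {"dp": [0, 0, -110], "yaw": 0}, {"dp": [0, 0, -150], "yaw": 0}, {"dp": [0, 0, -150], "yaw": 0}, {"dp": [0, 0, -150], "yaw": 0}], fingers=-0.25)

```text
clock: 31.92
eef_pos: [565.4, 234.9, 176.4]
tcp_rot: [3.141, -0.0, 1.85]
contact_force: [0.3, 0.0, -0.7]
opening: 0.38
grasp_force: 0.0
```

```bash
python3 - <<'E'
from h import *
s=r.sense(); print(s["eef_pos"],s["grasp_force"],s["clock"])
c=r.get_calibration("wrist"); im=r.grab_frame("wrist")
cv2.imwrite("pics/w10.png",im[:,:,::-1])
g=im.astype(int); m=((g[:,:,1]>g[:,:,0]*1.15)&(g[:,:,1]>g[:,:,2]*1.15)&(g[:,:,1]>25)).astype(np.uint8)
m=cv2.morphologyEx(m,cv2.MORPH_CLOSE,np.ones((5,5)))
for k in cv2.findContours(m,0,2)[0]:
    if cv2.contourArea(k)<600: continue
    q=ray("w",cv2.convexHull(k)[:,0],11,c)[:,:2].astype(np.float32)
    print("rect",cv2.minAreaRect(q),"circ",cv2.minEnclosingCircle(q))
E
```

```text
[565.41533384 234.92178413 176.43453726] 0.0 31.925
rect ((450.5477600097656, 200.88478088378906), (84.16117858886719, 26.995319366455078), 16.039432525634766) circ ((450.6201171875, 200.90444946289062), 43.86038589477539)
rect ((565.0928344726562, 234.5650177001953), (54.73957061767578, 55.40583801269531), 35.37708282470703) circ ((565.161865234375, 234.5879669189453), 27.933107376098633)
rect ((427.86309814453125, 282.7630920410156), (90.8607177734375, 57.07121658325195), 16.03253936767578) circ ((428.3045959472656, 282.60003662109375), 52.97663879394531)
rect ((541.40869140625, 317.6076354980469), (55.631492614746094, 55.440372467041016), 16.035459518432617) circ ((541.3238525390625, 317.23681640625), 38.82999038696289)
```

All four boards measure at their true size at floor height, so they lie flat, each within about 3 mm of its pocket centre. I hand the job in.

```bash
python3 -c "
from rig import r
print(r.sign_off())"
```

```text
the job is handed in; nothing more can be done
None
```

I placed all four boards flat in their own pockets, each within about 3 mm of centre in the last wrist image. I did not touch the small round board or the bare square board, and I handed the job in at about 32 s; no verdict came back.

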